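# Close and clamp a casting mould

### The arm

A 7-joint arm with a two-finger parallel gripper is mounted at the origin on the work surface. World frame = base frame: x ahead of the robot, y to its left, z up, the work surface at z = 0. Lengths are in m, angles in rad, forces in N, time in s.
With the tool pointing down it reaches from about 0.425 to 0.825 m from the base axis. Payload 3.6 kg.
Tool frame: the origin (TCP) lies on the mounting face of the last link; the fingertips stand 173 mm ahead of it and the grasp point (between the pads) lies 155 mm ahead of it; z points along the fingers, y is the line along which they close (so a half turn about z gives the same grasp; the last joint's range is limited). The gripper opens to 85 mm and grips with 20 to 120 N. Pads are 22 mm wide; open, the fingers measure 114 mm over their backs; the gripper's body (76 mm by 85 mm) begins 54 mm behind the grasp point. The pads swing forward as they close: fully open they stand 13 mm farther back than shut.
Start: joints at [1.22, 0.615, -0.013, 1.423, 0.008, 1.103, -0.04], TCP at [0.207, -0.616, 0.405] pointing down, gripper open.
Joint ranges: [-3.12, 3.12], [-0.3, 2.06], [-1.34, 1.32], [0.26, 2.42], [-1.36, 4.5], [0.01, 1.98], [-2.84, 2.84]. Speed limits (rad/s): [2.79, 2.79, 3.14, 3.14, 3.14, 3.14, 3.14].

### API

Orientations are given as a rotation vector (axis times angle).
In Python, from rig import sensors, imaging, job gives the robot as it stands.
- The arm moves only by the tool jog_arm, never from a script. Its arguments are lists of equal length, an entry for each row: "offset": the shift along the tool's x, y, z each as a share of 0.12 m, from -1 to 1, a list of three; "spin": the turn about the tool's z as a share of pi/2 rad, from -1 to 1; "fingers": the opening, from -1 (shut) to 1 (fully open), so that 0 is half open. A call has 1 to 10 rows; each row is the pose to reach, as a shift and turn from the pose commanded when the call began, along the tool's axes at that moment; what a row does not reach only later rows make up. A row lasts 1/8 s, in which the tool goes at most 62.5 mm and 10.7 degrees, less where a joint would pass 70% of its speed; a pose out of reach is approached as far as the arm can. A call with a number of a shift or a turn outside -1 to 1 is refused whole. A call with a gripper value outside its range is refused whole. The fingers move at their own pace and stop on an object; the grip force is fixed at half the most. Time passes only in rows, so rows that repeat a pose let the fingers close. It gives the time, the measured TCP pose, the force, the opening and the grip force at its end, in the units of the state.
- sensors.read_state(): the state, without advancing time (a new reading comes with each control period).
- imaging.read_camera(name): name is "scene" or "top"; returns the picture (480x640x3 uint8, red, green, blue); there is no depth.
- imaging.get_calibration(name): a dict with "fx", "fy", "cx", "cy" (pixels), "view" (4x4, takes a point from world to camera coordinates). Camera axes: x right, y up, looking along -z (the intrinsics and any distortion apply to the point x, -y, -z); pixel columns grow to the right and rows downward; lengths in m; the calibration is good to about 2 mm. A picture is of the moment at which its call begins. get_calibration takes no time and is no camera call.
- job.sign_off(): hands the job in; it is judged then, once.
The state is a dict: "clock": time; "joint_positions": joint angles; "qd": joint speeds; "effort": joint torques, N m; "ee_pos": TCP position; "tcp_rot": TCP orientation; "wrist_force": force on the tool from outside, world axes, zero at the start; "wrist_torque": the same for the moment, N m; "width": finger opening in m; "grip_force": force on a finger pad.
Only numpy, scipy, OpenCV 4.12 (cv2) and the standard library are available. Lean on these libraries where they do the work, as an engineer would, in place of code of your own. Each camera call takes 0.05 s, during which the arm holds its last target. There are 200 camera calls.

### The job

Close the plaster mould ready for casting: slide its loose half fully up to the fixed half, hook the toggle clamp's U-bolt under the lip of the keeper, and throw the lever over until it lies fully down on its stop with the U-bolt pulling tight. Work by feel: the mould and its clamp must never be pushed with more than 25 N, and leave everything else on the bench where it is.

Things in the scene. Friction and masses are not known exactly. Their poses are not given: they have to be found in the camera images.
- mould: The casting mould's base and fixed half, screwed to the table. Origin: on its centre line, at the parting plane, at table height. x points from the fixed half to the sliding half, z is up. Plywood base 350 x 230 x 18 mm (x -165 to 185). Fixed half: block x -130 to 0, y -95 to 95, flat top at z 70.
- half (a joint): How far the sliding half stands open, m: 0 = shut on the parting plane, at most 0.030. It slides along the mould's x between two low rails; about 4 N moves it. Plywood block with a plaster face, 115 (x) x 190 (y) x 50 mm, top at z 70 in the mould's frame. The steel keeper stands in the middle of its top.
- half_end (a point): Centre of the sliding half's far end face (moves with it), 45 mm above the table. The face looks to the mould's +x, is upright, 190 mm wide and 50 mm high, with bare base board in front of it: push here towards the mould's -x.
- keeper_drawing (a point): By the drawing, the seat of the U-bolt's bar centre: 40 mm from the half's parting face, z 85 (moves with the half). The keeper stands on packing, so all of it is really 2 to 10 mm higher, not measured. Flat ledge 5 mm below the seat, 50 mm wide, x -14 to +48 from it; upstand face at x -5, 24 mm wide; its lip overhangs to x +2, from 7.5 to 12 mm above the seat. Mouth opens to +x.
- lever (a joint): Hand lever of the toggle clamp, rad: 0 = thrown right over to the mould's -x, flat on its stop; 1.57 = upright; at most 2.3. At value q it points from its pivot along (-cos q, 0, sin q) in the mould's axes. It ends 80 mm from the pivot; the last 52 mm is a black grip 18 mm wide (y), 12 mm thick, centred on that line. Stiff: it stays where it is left (about 2 N at its end) and must be pressed down onto its stop.
- clamp_drawing (a point): By the drawing, the lever's pivot pin (along y): x -40, y 0, z 96 mm on the mould. The clamp too stands on packing and is screwed through slotted feet: the true pin is 2 to 12 mm higher than this, up to 1 mm off along x and 2 mm along y, not measured. Feel for it. With no packing at all, the lever lying home has the top of its grip at z 102.
- loop (a joint): U-bolt's pivot on the lever, rad. Elevation of the U-bolt = this minus the lever's value: 0 = level towards the mould's +x, positive = bar end raised. Its pin is on the lever, 20 mm from the lever's pivot; two legs 41 mm apart run 96 mm from it to the centre of the bar (10 mm thick, 41 mm long, along y). It is stiff (0.5 N at the bar) and turns along with the lever unless held.
- draw (a joint): Stretch of the U-bolt's springs, m: 0 = slack, at most 0.012; they give above 8 N, then 4 N per mm. Clamped: about 2.5 to 7.5 mm; the lever takes up to about 10 N at its end. Pushing the lowered bar to -x takes the lever back with it (8 to 13 N) until the bar seats under the lip; with no slack left the lever then stands at about 0.65 to 1.25.
- cast_a: A finished accordion-folded plaster relief, about 150 x 85 x 30 mm, lying on the blue panel. Not part of the job. Origin: centre of its underside.
- jar_a: Closed paint jar, 60 mm across, 75 mm high, on the table. Not part of the job. Origin: centre of its underside.
- jar_b: Closed paint jar, 60 mm across, 75 mm high, on the table. Not part of the job. Origin: centre of its underside.
- jar_c: Closed paint jar, 60 mm across, 75 mm high, on the table. Not part of the job. Origin: centre of its underside.
- brush: A brush 190 mm long lying on the blue panel. Not part of the job. Origin: centre of its underside.
- knife: A palette knife 170 mm long lying on the table. Not part of the job. Origin: centre of its underside.
- tin: A small aluminium tin, 44 mm across, 45 mm high, standing on the rear corner of the mould's fixed half. Not part of the job. Origin: centre of its underside.
- pencil: A round pencil 9 mm thick and 150 mm long lying on the fixed half. Not part of the job. Origin: centre of its underside.

How it is judged:
By the outcome, as a careful person would: the job done as asked, in the order asked, and still so for the second after the job is handed in, with the robot touching nothing.
It also fails if it takes over 72 s, if anything falls off the work surface, if the arm or the gripper's body presses on something with over 40 N, if the wrist force passes 120 N, or if a joint passes its speed limit or range.

## Working session

There is one attempt and no reset: what is moved stays moved. The work goes in short steps, Python scripts to look and compute and a tool call to move; the robot and the scene stay as the last step left them, time stands still between calls to the robot, and variables do not carry over. Pictures are saved under pics/ and viewed, at most 10 in all, crops included, and the job is handed in when it is done.

Besides the shell and the picture viewer there is one more tool, called after "Call:" as name(argument=value, ...), one argument or row to a line, values as JSON. jog_arm: Moves the arm, as the interface text tells. Shift numbers are shares of 0.12 m and turn numbers shares of pi/2 rad, none past 1 either way. Its arguments: {"type":"object","properties":{"offset":{"type":"array","items":{"type":"array","items":{"type":"number"}}},"spin":{"type":"array","items":{"type":"number"}},"fingers":{"type":"array","items":{"type":"number"}}},"required":["offset","spin","fingers"]}

```bash
ls; mkdir -p pics; python3 - <<'E'
from rig import sensors, imaging
import cv2, json
s=sensors.read_state(); print(s)
for n in ("scene","top"):
    im=imaging.read_camera(n); cv2.imwrite(f"pics/{n}0.png",im[:,:,::-1])
    print(n,imaging.get_calibration(n))
E
```

```text
pics
{'clock': 0.0, 'joint_positions': array([ 1.21946977,  0.61590208, -0.01261367,  1.42495449,  0.00807211,
        1.10340704, -0.0403826 ]), 'qd': array([ 0.00014434, -0.00115146,  0.00027141,  0.00191227,  0.00014002,
       -0.0008437 , -0.00041835]), 'effort': array([ 5.18460383e-04, -4.69216776e+01,  2.59730453e-01, -1.71036476e+01,
        1.00366672e-02,  9.56025906e-03,  2.09518802e-06]), 'ee_pos': array([ 0.20735226, -0.61568296,  0.40353027]), 'tcp_rot': array([-3.09768099e+00, -5.07685905e-01,  6.90079566e-04]), 'wrist_force': array([ 0.02922236, -1.10252858,  0.16025838]), 'wrist_torque': array([-0.01060034, -0.03536254, -0.00222388]), 'grip_force': 0.0, 'width': 0.08538495071532022}
scene {'fx': 588.2003834404235, 'fy': 588.2003834404235, 'cx': 316.39060859272354, 'cy': 233.07710004878308, 'view': array([[ 0.08756167,  0.99614959, -0.00435226, -0.06741493],
       [-0.82344946,  0.07483862,  0.56243237,  0.38669858],
       [ 0.56059249, -0.04566365,  0.82683184, -1.69992972],
       [ 0.        ,  0.        ,  0.        ,  1.        ]])}
top {'fx': 546.5931468832583, 'fy': 546.5931468832583, 'cx': 327.0135234744849, 'cy': 247.80624644556178, 'view': array([[-0.01604951, -0.99985668,  0.00538742,  0.03089521],
       [ 0.9886404 , -0.0150637 ,  0.14954347, -0.52283841],
       [-0.14944088,  0.00772632,  0.98874047, -1.22490383],
       [ 0.        ,  0.        ,  0.        ,  1.        ]])}
```

View pics/scene0.png

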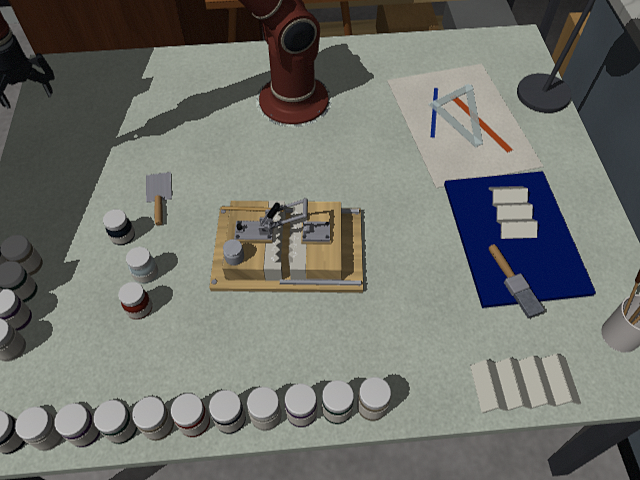

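View pics/top0.png

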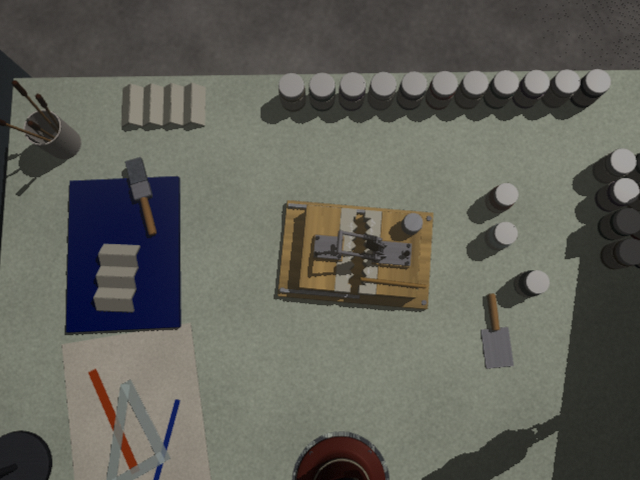

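The scene view shows the mould at about (288,248) px, with the sliding half to the right (+y world) and the lever and U-bolt up. In the top view it sits at about (355,255), with the sliding half on the left. I'll zoom in on both and measure the base board.

```bash
cat > h.py <<'E'
import numpy as np, cv2
from rig import imaging
def ray(n,u,v):
    c=imaging.get_calibration(n);V=np.array(c["view"]);R,t=V[:3,:3],V[:3,3]
    d=np.array([(u-c["cx"])/c["fx"],-(v-c["cy"])/c["fy"],-1.]);return -R.T@t,R.T@d
def onz(n,u,v,z):
    o,d=ray(n,u,v);return o+d*(z-o[2])/d[2]
def proj(n,p):
    c=imaging.get_calibration(n);V=np.array(c["view"]);q=V[:3,:3]@np.asarray(p)+V[:3,3]
    return np.array([c["cx"]+c["fx"]*q[0]/-q[2],c["cy"]+c["fy"]*q[1]/q[2]])
def tri(u1,v1,u2,v2):
    o1,d1=ray("scene",u1,v1);o2,d2=ray("top",u2,v2)
    s=np.linalg.lstsq(np.c_[d1,-d2],o2-o1,rcond=None)[0]
    a=o1+d1*s[0];b=o2+d2*s[1];return (a+b)/2,np.linalg.norm(a-b)
E
python3 - <<'E'
import cv2,numpy as np
from h import *
a=cv2.imread("pics/scene0.png")[190:300,200:380];b=cv2.imread("pics/top0.png")[190:320,265:445]
A=cv2.resize(a,None,fx=4.4,fy=4.4,interpolation=cv2.INTER_CUBIC);cv2.imwrite("pics/sc.png",A)
B=cv2.resize(b,None,fx=4.4,fy=4.4,interpolation=cv2.INTER_CUBIC);cv2.imwrite("pics/tc.png",B)
E
```

```text
(no output)
```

View pics/sc.png

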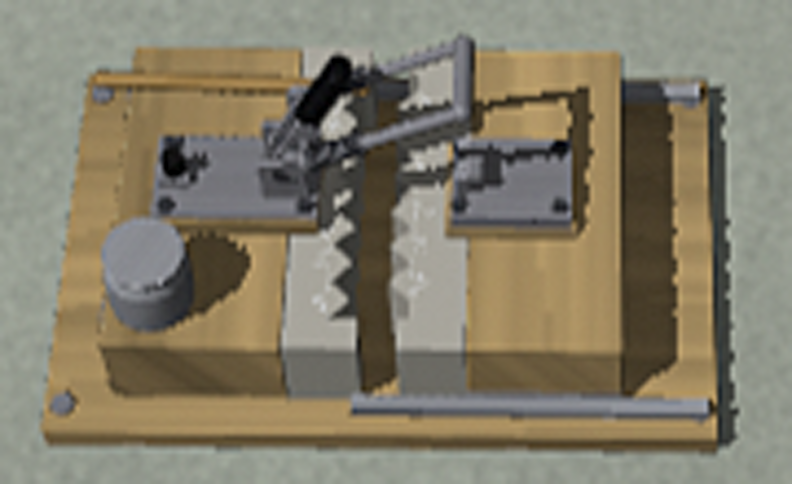

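View pics/tc.png

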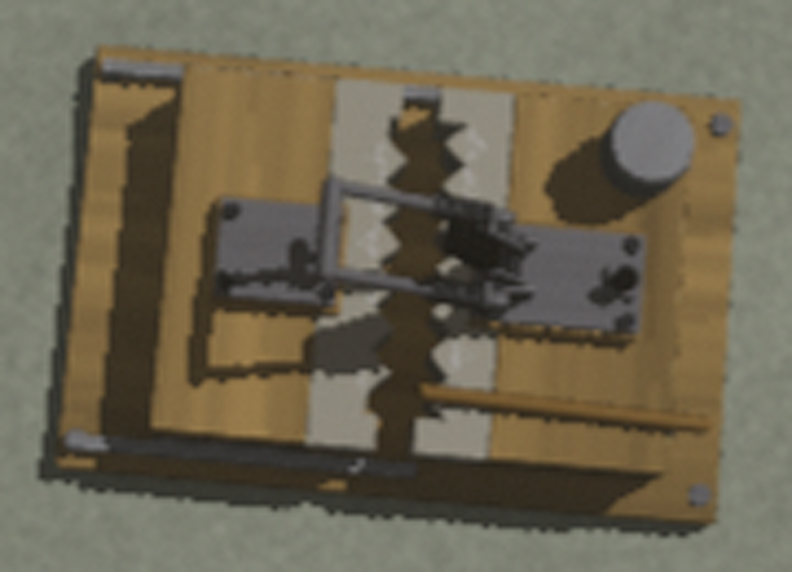

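The crops show base corners, grip, bar and keeper clearly. In the scene crop the bar spans (465,42)-(465,115) and the grip runs (300,115)-(343,65). In the top crop the bar spans (333,185)-(333,275). Next I'll fit the mould frame.

```bash
cat >> h.py <<'E'
S=lambda u,v:((u+.5)/4.4-.5+200,(v+.5)/4.4-.5+190)
T=lambda u,v:((u+.5)/4.4-.5+265,(v+.5)/4.4-.5+190)
E
python3 - <<'E'
from h import *
from scipy.spatial.transform import Rotation as Ro
M=np.array([[185,-115],[-165,-115],[-165,115],[185,115]])/1e3
st=[onz("top",*T(*p),.018)[:2] for p in [(97,48),(740,100),(716,523),(57,463)]]
ss=[onz("scene",*S(*p),.018)[:2] for p in [(717,440),(45,435),(95,73),(708,80)]]
def fit(P,Q):
    a=P-P.mean(0);b=Q-Q.mean(0);H=a.T@b
    th=np.arctan2(H[0,1]-H[1,0],H[0,0]+H[1,1]);R=np.array([[np.cos(th),-np.sin(th)],[np.sin(th),np.cos(th)]])
    return th,R,Q.mean(0)-R@P.mean(0)
for q in (st,ss,st+ss):
    P=np.vstack([M]*(len(q)//4));Q=np.array(q);th,R,o=fit(P,Q);print(th,o,np.round((P@R.T+o-Q)*1e3,1).tolist())
def tm(n,s,t):
    p,e=tri(*S(*s),*T(*t));print(n,np.round(p,4),"mould mm",np.round(np.r_[R.T@(p[:2]-o),p[2]]*1e3,1),round(e*1e3,1))
tm("bar -y end",(465,113),(330,185));tm("bar +y end",(465,43),(328,278))
tm("half far top -y",(620,354),(183,70));tm("half far top +y",(620,54),(153,430))
tm("keeper plate corner",(573,225),(218,203))
tm("grip tip",(340,65),(460,248))
tm("tin top",(145,245),(653,140))
E
```

```text
1.4696137651478238 [ 0.51110341 -0.05542271] [[2.4, 0.2], [0.9, -0.9], [-0.8, -0.5], [-2.5, 1.2]]
1.4669067383873926 [ 0.51439233 -0.05376515] [[0.6, 2.8], [-1.7, -1.6], [0.6, -2.7], [0.5, 1.5]]
1.4682603511966454 [ 0.51274787 -0.05459394] [[4.2, 0.8], [2.3, -0.2], [0.6, 0.5], [-0.5, 2.2], [-1.3, 2.2], [-3.1, -2.3], [-0.9, -3.7], [-1.4, 0.5]]
bar -y end [ 0.5375 -0.0029  0.1675] mould mm [ 54.  -19.4 167.5] 0.4
bar +y end [ 4.933e-01 -3.000e-04  1.658e-01] mould mm [ 52.   24.9 165.8] 2.0
half far top -y [0.6184 0.0682 0.063 ] mould mm [133.  -92.6  63. ] 1.8
half far top +y [0.4309 0.0872 0.0645] mould mm [132.6  96.   64.5] 1.9
keeper plate corner [0.5459 0.0511 0.074 ] mould mm [108.5 -22.2  74. ] 0.9
grip tip [ 0.5058 -0.0627  0.1716] mould mm [ -8.7   6.1 171.6] 1.8
tin top [ 0.5669 -0.165   0.1173] mould mm [-104.3  -65.2  117.3] 1.2
```

Call:
jog_arm(
  offset=[
    [0.5, -0.5, 0],
    [1, -1, 0],
    [1, -1, 0],
    [1, -1, 0],
  ],
  spin=[0.1, 0.2, 0.272, 0.272],
  fingers=[-1, -1, -1, -1],
)

```text
clock: 0.6
ee_pos: [0.2858, -0.4602, 0.4045]
tcp_rot: [-3.135, 0.148, -0.001]
wrist_force: [-0.4, -1.1, -0.1]
width: 0.0126
grip_force: 0.0
```

Call:
jog_arm(
  offset=[
    [0.5, -0.5, 0],
    [1, -1, 0],
    [1, -1, 0],
  ],
  spin=[0, 0, 0],
  fingers=[-1, -1, -1],
)

```text
clock: 0.98
ee_pos: [0.4162, -0.3559, 0.4045]
tcp_rot: [-3.137, 0.158, -0.001]
wrist_force: [0.3, -0.9, -0.7]
width: -0.0003
grip_force: 0.0
```

Call:
jog_arm(
  offset=[
    [0.3, -0.5, 0],
    [0.56, -1, 0],
    [0.56, -1, 0],
  ],
  spin=[0, 0, 0],
  fingers=[-1, -1, -1],
)

```text
clock: 1.35
ee_pos: [0.4964, -0.2403, 0.4042]
tcp_rot: [-3.135, 0.147, -0.001]
wrist_force: [-0.2, 0.1, 0.8]
width: 0.0
grip_force: 0.0
```

Call:
jog_arm(
  offset=[
    [0, -0.5, 0],
    [0, -1, 0],
    [0, -1, 0],
  ],
  spin=[0, 0, 0],
  fingers=[-1, -1, -1],
)

```text
clock: 1.72
ee_pos: [0.5067, -0.1207, 0.4045]
tcp_rot: [-3.135, 0.146, 0.0]
wrist_force: [-1.2, -1.6, 0.3]
width: 0.0003
grip_force: 0.0
```

Call:
jog_arm(
  offset=[
    [0, -0.5, 0],
    [0, -1, 0],
    [0, -1, 0],
  ],
  spin=[0, 0, 0],
  fingers=[-1, -1, -1],
)

```text
clock: 2.1
ee_pos: [0.5187, -0.0018, 0.4045]
tcp_rot: [-3.136, 0.148, 0.0]
wrist_force: [-0.2, -1.0, -0.2]
width: -0.0001
grip_force: 0.0
```

Call:
jog_arm(
  offset=[
    [0, -0.5, 0],
    [0, -1, 0],
    [0, -1, 0],
    [0, -1, 0],
  ],
  spin=[0, 0, 0, 0],
  fingers=[-1, -1, -1, -1],
)

```text
clock: 2.6
ee_pos: [0.5311, 0.111, 0.4044]
tcp_rot: [3.135, -0.166, -0.0]
wrist_force: [0.1, -0.1, -0.8]
width: 0.0
grip_force: 0.0
```

Call:
jog_arm(
  offset=[
    [0, 0, 0.4],
    [0, 0, 0.8],
    [0, 0, 0.8],
  ],
  spin=[0, 0, 0],
  fingers=[-1, -1, -1],
)

```text
clock: 2.98
ee_pos: [0.5296, 0.1103, 0.3058]
tcp_rot: [3.133, -0.168, -0.013]
wrist_force: [0.1, -0.4, -0.4]
width: -0.0002
grip_force: 0.0
```

Call:
jog_arm(
  offset=[
    [0, 0, 0.4],
    [0, 0, 0.82],
    [0, 0, 0.82],
    [0, 0.03, 0.82],
    [0, 0.06, 0.82],
  ],
  spin=[0, 0, 0, 0, 0],
  fingers=[-1, -1, -1, -1, -1],
)

```text
clock: 3.6
ee_pos: [0.5309, 0.1061, 0.2131]
tcp_rot: [-3.136, 0.162, -0.008]
wrist_force: [0.2, 0.3, -0.6]
width: 0.0002
grip_force: 0.0
```

```bash
cat >> h.py <<'E'
TH=1.468;RM=np.array([[np.cos(TH),-np.sin(TH)],[np.sin(TH),np.cos(TH)]]);OM=np.array([.5127,-.0546])
def st():
    from rig import sensors
    s=sensors.read_state();p=s["ee_pos"];f=s["wrist_force"];r=s["tcp_rot"]
    print("t",round(s["clock"],2),"tip mould mm",np.round(1e3*np.r_[RM.T@(p[:2]-OM),p[2]-.173],1),"F mould",np.round(np.r_[RM.T@f[:2],f[2]],1),"yaw err",round(2*np.arctan(r[1]/r[0])+.103,3))
E
python3 -c "from h import *;st()"
```

```text
t 3.6 tip mould mm [161.7  -1.6  40.1] F mould [ 0.3 -0.2 -0.6] yaw err -0.0
```

Call:
jog_arm(
  offset=[
    [0, 0.0125, 0],
    [0, 0.025, 0],
    [0, 0.0375, 0],
    [0, 0.05, 0],
    [0, 0.0625, 0],
    [0, 0.075, 0],
    [0, 0.0875, 0],
    [0, 0.1, 0],
  ],
  spin=[0, 0, 0, 0, 0, 0, 0, 0],
  fingers=[-1, -1, -1, -1, -1, -1, -1, -1],
)

```text
clock: 4.6
ee_pos: [0.5284, 0.0946, 0.2103]
tcp_rot: [-3.137, 0.161, 0.0]
wrist_force: [-0.6, 0.1, 0.9]
width: 0.0002
grip_force: 0.0
```

```bash
python3 -c "from h import *;st()"
```

```text
t 4.6 tip mould mm [150.   -0.4  37.3] F mould [0.1 0.6 0.9] yaw err 0.001
```

Call:
jog_arm(
  offset=[
    [0, 0.0125, 0],
    [0, 0.025, 0],
    [0, 0.0375, 0],
    [0, 0.05, 0],
    [0, 0.0625, 0],
    [0, 0.075, 0],
  ],
  spin=[0, 0, 0, 0, 0, 0],
  fingers=[-1, -1, -1, -1, -1, -1],
)

```text
clock: 5.35
ee_pos: [0.5276, 0.0862, 0.2104]
tcp_rot: [-3.137, 0.16, -0.0]
wrist_force: [0.7, 4.5, 0.6]
width: -0.0
grip_force: 2.1
```

```bash
python3 -c "from h import *;st()"
```

```text
t 5.35 tip mould mm [141.5  -0.3  37.4] F mould [ 4.5 -0.2  0.6] yaw err 0.001
```

Call:
jog_arm(
  offset=[
    [0, 0.01, 0],
    [0, 0.02, 0],
    [0, 0.03, 0],
    [0, 0.04, 0],
    [0, 0.05, 0],
  ],
  spin=[0, 0, 0, 0, 0],
  fingers=[-1, -1, -1, -1, -1],
)

```text
clock: 5.98
ee_pos: [0.5269, 0.0797, 0.2104]
tcp_rot: [-3.137, 0.161, 0.0]
wrist_force: [0.6, 5.2, -0.2]
width: 0.0
grip_force: 2.1
```

```bash
python3 - <<'E'
from h import *;st()
im=imaging.read_camera("scene")[190:300,200:380,::-1];cv2.imwrite("pics/sc2.png",cv2.resize(im,None,fx=4.4,fy=4.4,interpolation=cv2.INTER_CUBIC))
E
```

```text
t 5.97 tip mould mm [135.   -0.4  37.4] F mould [ 5.2 -0.1 -0.2] yaw err 0.001
```

View pics/sc2.png

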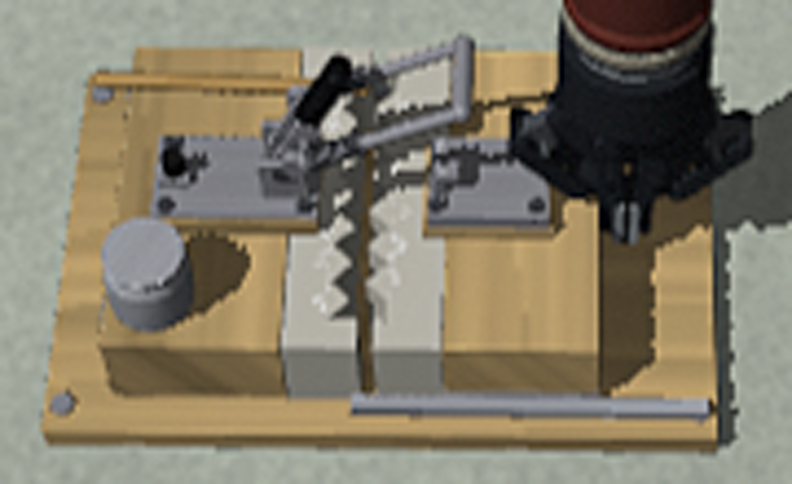

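The half has moved about 13 mm. The remaining gap is about 16 px, roughly 8 mm (358→375).

Call:
jog_arm(
  offset=[
    [0, 0.01, 0],
    [0, 0.02, 0],
    [0, 0.03, 0],
    [0, 0.04, 0],
  ],
  spin=[0, 0, 0, 0],
  fingers=[-1, -1, -1, -1],
)

```text
clock: 6.52
ee_pos: [0.5264, 0.0749, 0.2104]
tcp_rot: [-3.137, 0.161, -0.0]
wrist_force: [0.4, 4.9, -0.3]
width: -0.0002
grip_force: 2.1
```

Call:
jog_arm(
  offset=[
    [0, 0.005, 0],
    [0, 0.01, 0],
    [0, 0.015, 0],
  ],
  spin=[0, 0, 0],
  fingers=[-1, -1, -1],
)

```text
clock: 6.9
ee_pos: [0.5262, 0.0732, 0.2103]
tcp_rot: [-3.137, 0.161, 0.0]
wrist_force: [0.7, 4.7, 0.4]
width: 0.0001
grip_force: 2.0
```

```bash
python3 -c "from h import *;st()"
```

```text
t 6.9 tip mould mm [128.5  -0.4  37.3] F mould [ 4.7 -0.2  0.4] yaw err 0.001
```

Call:
jog_arm(
  offset=[
    [0, 0.004, 0],
    [0, 0.008, 0],
    [0, 0.012, 0],
  ],
  spin=[0, 0, 0],
  fingers=[-1, -1, -1],
)

```text
clock: 7.28
ee_pos: [0.5261, 0.0717, 0.2104]
tcp_rot: [-3.137, 0.161, -0.0]
wrist_force: [0.8, 3.1, -0.8]
width: -0.0001
grip_force: 2.0
```

Call:
jog_arm(
  offset=[
    [0, 0.004, 0],
    [0, 0.008, 0],
  ],
  spin=[0, 0],
  fingers=[-1, -1],
)

```text
clock: 7.52
ee_pos: [0.526, 0.0715, 0.2104]
tcp_rot: [-3.136, 0.16, -0.0]
wrist_force: [-0.3, 6.1, 0.3]
width: -0.0004
grip_force: 3.0
```

Call:
jog_arm(
  offset=[
    [0, 0.004, 0],
    [0, 0.008, 0],
  ],
  spin=[0, 0],
  fingers=[-1, -1],
)

```text
clock: 7.78
ee_pos: [0.526, 0.0713, 0.2104]
tcp_rot: [-3.135, 0.158, -0.001]
wrist_force: [0.6, 7.4, -1.2]
width: -0.0001
grip_force: 3.7
```

Call:
jog_arm(
  offset=[
    [0, 0.004, 0],
    [0, 0.008, 0],
  ],
  spin=[0, 0],
  fingers=[-1, -1],
)

```text
clock: 8.02
ee_pos: [0.5259, 0.0711, 0.2104]
tcp_rot: [-3.134, 0.157, -0.001]
wrist_force: [0.8, 8.7, -0.8]
width: -0.0001
grip_force: 4.4
```

```bash
python3 -c "from h import *;st()"
```

```text
t 8.03 tip mould mm [126.4  -0.2  37.4] F mould [ 8.8  0.1 -0.8] yaw err 0.003
```

The half is shut: the force climbs about 1.5 N per mm commanded while the tip barely moves. Backing off, then over the bar.

Call:
jog_arm(
  offset=[
    [0, -0.05, 0],
    [0, -0.15, 0],
    [0, -0.15, -0.4],
    [0, -0.15, -0.8],
    [0, -0.15, -0.8],
  ],
  spin=[0, 0, 0, 0, 0],
  fingers=[-1, -1, -1, -1, -1],
)

```text
clock: 8.65
ee_pos: [0.529, 0.0865, 0.31]
tcp_rot: [-3.137, 0.162, -0.013]
wrist_force: [0.4, 0.1, -0.4]
width: -0.0002
grip_force: 0.0
```

Call:
jog_arm(
  offset=[
    [0, 0, -0.4],
    [0, 0, -0.5],
    [0, 0.3, -0.5],
    [0, 0.65, -0.5],
    [0, 0.65, -0.5],
    [0, 0.65, -0.5],
  ],
  spin=[0, 0, 0, 0, 0, 0],
  fingers=[-1, -1, -1, -1, -1, -1],
)

```text
clock: 9.4
ee_pos: [0.5194, 0.0094, 0.3653]
tcp_rot: [-3.137, 0.161, 0.004]
wrist_force: [-0.4, 0.5, 0.7]
width: -0.0
grip_force: 0.0
```

```bash
python3 -c "from h import *;st()"
```

```text
t 9.4 tip mould mm [ 6.440e+01 -1.000e-01  1.923e+02] F mould [0.5 0.5 0.7] yaw err 0.0
```

```bash
python3 -c "
from rig import sensors
print(sensors.read_state()['joint_positions'].round(2))"
```

```text
[-0.05  0.46 -0.01  1.85  0.01  0.83 -1.74]
```

Call:
jog_arm(
  offset=[
    [0, 0, 0],
    [0, 0, 0],
    [0, 0, 0],
    [0, 0, 0],
    [0, 0, 0],
    [0, 0, 0],
    [0, 0.03, 0],
    [0, 0.03, 0],
    [0, 0.03, 0],
    [0, 0.03, 0],
  ],
  spin=[-0.11, -0.22, -0.33, -0.44, -0.55, -0.66, -0.78, -0.9, -1, -1],
  fingers=[-1, -1, -1, -1, -1, -1, -1, -1, -1, -1],
)

```text
clock: 10.65
ee_pos: [0.5193, 0.0067, 0.3658]
tcp_rot: [-2.331, -2.104, -0.0]
wrist_force: [-0.5, 0.6, -0.8]
width: -0.0001
grip_force: 0.0
```

```bash
sed -i 's/+.103,3)/-1.468,3)/' h.py; python3 -c "from h import *;st()
from rig import sensors
print(sensors.read_state()['tcp_rot'])"
```

```text
t 10.65 tip mould mm [ 61.7  -0.3 192.8] F mould [ 0.5  0.6 -0.8] yaw err 0.001
[-2.33068229e+00 -2.10407491e+00 -6.53494806e-05]
```

Call:
jog_arm(
  offset=[
    [0, 0, 0.1],
    [0, 0, 0.2],
    [0, 0, 0.3],
    [0, 0, 0.4],
    [0, 0, 0.5],
    [0, 0, 0.6],
    [0, 0, 0.65],
    [0, 0, 0.65],
  ],
  spin=[0, 0, 0, 0, 0, 0, 0, 0],
  fingers=[-1, -1, -1, -1, -1, -1, -1, -1],
)

```text
clock: 11.65
ee_pos: [0.5192, 0.0055, 0.2879]
tcp_rot: [-2.332, -2.104, 0.001]
wrist_force: [-1.2, -0.1, -0.3]
width: 0.0002
grip_force: 0.0
```

```bash
python3 - <<'E'
from h import *;st()
im=imaging.read_camera("scene")[190:300,200:380,::-1];cv2.imwrite("pics/sc3.png",cv2.resize(im,None,fx=4.4,fy=4.4,interpolation=cv2.INTER_CUBIC))
E
```

```text
t 11.65 tip mould mm [ 60.5  -0.3 114.9] F mould [-0.2  1.2 -0.3] yaw err 0.0
```

View pics/sc3.png

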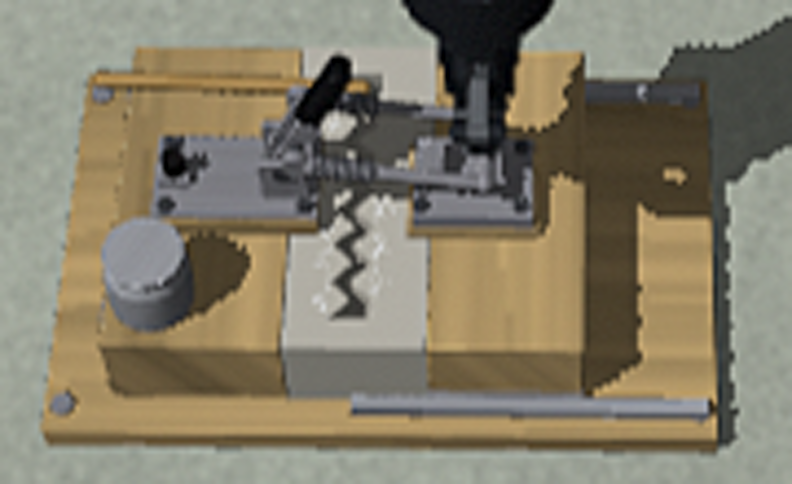

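The half is shut with the mould faces meeting at about (350,370), and the bar is held down under the fingertip near (490,185). The lever has not moved. I'll lower gently onto the ledge.

Call:
jog_arm(
  offset=[
    [0, 0, 0.025],
    [0, 0, 0.05],
    [0, 0, 0.075],
    [0, 0, 0.1],
    [0, 0, 0.11],
    [0, 0, 0.12],
  ],
  spin=[0, 0, 0, 0, 0, 0],
  fingers=[-1, -1, -1, -1, -1, -1],
)

```text
clock: 12.45
ee_pos: [0.5193, 0.0056, 0.2738]
tcp_rot: [-2.332, -2.105, 0.0]
wrist_force: [0.3, -0.5, -0.4]
width: 0.0001
grip_force: 0.1
```

Call:
jog_arm(
  offset=[
    [0, 0, 0.01],
    [0, 0, 0.02],
    [0, 0, 0.02],
  ],
  spin=[0, 0, 0],
  fingers=[-1, -1, -1],
)

```text
clock: 12.82
ee_pos: [0.5193, 0.0057, 0.2715]
tcp_rot: [-2.332, -2.105, -0.0]
wrist_force: [-0.9, 0.4, -0.9]
width: 0.0
grip_force: 0.0
```

Call:
jog_arm(
  offset=[
    [0, 0, 0.01],
    [0, 0, 0.02],
    [0, 0, 0.02],
  ],
  spin=[0, 0, 0],
  fingers=[-1, -1, -1],
)

```text
clock: 13.2
ee_pos: [0.5193, 0.0056, 0.269]
tcp_rot: [-2.332, -2.105, 0.0]
wrist_force: [0.3, 0.2, -0.3]
width: -0.0001
grip_force: 0.0
```

Call:
jog_arm(
  offset=[
    [0, 0, 0.01],
    [0, 0, 0.02],
    [0, 0, 0.02],
  ],
  spin=[0, 0, 0],
  fingers=[-1, -1, -1],
)

```text
clock: 13.58
ee_pos: [0.5194, 0.0058, 0.268]
tcp_rot: [2.331, 2.104, 0.0]
wrist_force: [-1.8, 0.1, 9.6]
width: 0.0002
grip_force: 4.7
```

Call:
jog_arm(
  offset=[
    [0, 0, -0.1],
    [0, 0, -0.2],
    [0.15, 0, -0.2],
    [0.21, 0, -0.2],
    [0.21, 0, -0.2],
    [0.21, 0, -0.05],
    [0.21, 0, 0.02],
    [0.21, 0, 0.045],
    [0.21, 0, 0.045],
  ],
  spin=[0, 0, 0, 0, 0, 0, 0, 0, 0],
  fingers=[-1, -1, -1, -1, -1, -1, -1, -1, -1],
)

```text
clock: 14.7
ee_pos: [0.522, 0.0306, 0.2613]
tcp_rot: [-2.332, -2.105, 0.0]
wrist_force: [0.4, -0.6, 0.7]
width: 0.0002
grip_force: 0.0
```

```bash
python3 - <<'E'
from h import *;st()
for n,y,x in (("scene",210,270),("top",215,300)):
    im=imaging.read_camera(n)[y:y+60,x:x+80,::-1];cv2.imwrite(f"pics/{n}4.png",im)
a,b=[cv2.resize(cv2.imread(f"pics/{n}4.png"),None,fx=5,fy=5,interpolation=cv2.INTER_CUBIC) for n in("scene","top")]
cv2.imwrite("pics/c4.png",np.hstack([a,b]))
E
```

```text
t 14.7 tip mould mm [85.7 -0.5 88.3] F mould [-0.5 -0.4  0.7] yaw err 0.0
```

View pics/c4.png

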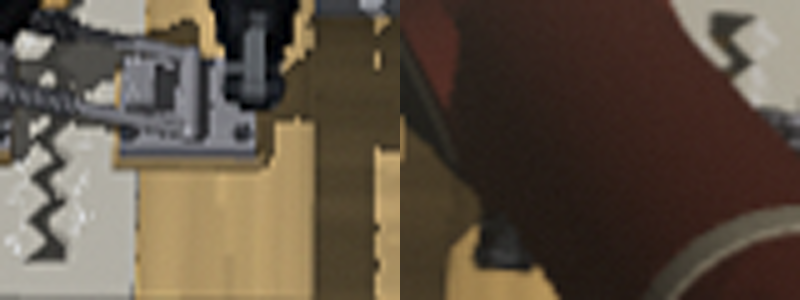

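The bar is lowered on the ledge at (195,95) in the scene crop, the fingertip is on its +x side at (250,70), and the lip is at (160,75). Pushing the bar to -x.

Call:
jog_arm(
  offset=[
    [-0.02, 0, 0],
    [-0.04, 0, 0],
    [-0.06, 0, 0],
    [-0.08, 0, 0],
    [-0.1, 0, 0],
    [-0.12, 0, 0],
    [-0.135, 0, 0],
  ],
  spin=[0, 0, 0, 0, 0, 0, 0],
  fingers=[-1, -1, -1, -1, -1, -1, -1],
)

```text
clock: 15.68
ee_pos: [0.5203, 0.0164, 0.2615]
tcp_rot: [-2.329, -2.105, -0.006]
wrist_force: [0.6, 6.6, -1.1]
width: -0.0
grip_force: 3.1
```

```bash
python3 -c "from h import *;st()"
```

```text
t 15.68 tip mould mm [71.4 -0.3 88.5] F mould [ 6.6  0.1 -1.1] yaw err 0.002
```

Call:
jog_arm(
  offset=[
    [-0.01, 0, 0],
    [-0.02, 0, 0],
    [-0.03, 0, 0],
    [-0.04, 0, 0],
  ],
  spin=[0, 0, 0, 0],
  fingers=[-1, -1, -1, -1],
)

```text
clock: 16.18
ee_pos: [0.52, 0.0141, 0.2615]
tcp_rot: [-2.325, -2.107, -0.011]
wrist_force: [0.4, 9.6, -2.8]
width: 0.0002
grip_force: 4.3
```

Call:
jog_arm(
  offset=[
    [-0.01, 0, 0],
    [-0.02, 0, 0],
    [-0.03, 0, 0],
    [-0.04, 0, 0],
  ],
  spin=[0, 0, 0, 0],
  fingers=[-1, -1, -1, -1],
)

```text
clock: 16.68
ee_pos: [0.5195, 0.009, 0.2615]
tcp_rot: [-2.325, -2.107, -0.01]
wrist_force: [0.8, 9.0, -1.3]
width: 0.0003
grip_force: 4.0
```

```bash
python3 -c "from h import *;st()"
```

```text
t 16.68 tip mould mm [64.  -0.2 88.5] F mould [ 9.   0.2 -1.3] yaw err 0.004
```

Lever is coming along. Continuing to the seat, near x 56.

Call:
jog_arm(
  offset=[
    [-0.01, 0, 0],
    [-0.02, 0, 0],
    [-0.03, 0, 0],
    [-0.04, 0, 0],
  ],
  spin=[0, 0, 0, 0],
  fingers=[-1, -1, -1, -1],
)

```text
clock: 17.18
ee_pos: [0.519, 0.0042, 0.2615]
tcp_rot: [-2.325, -2.107, -0.01]
wrist_force: [1.8, 8.6, -2.1]
width: 0.0
grip_force: 4.1
```

Call:
jog_arm(
  offset=[
    [-0.008, 0, 0],
    [-0.016, 0, 0],
    [-0.024, 0, 0],
  ],
  spin=[0, 0, 0],
  fingers=[-1, -1, -1],
)

```text
clock: 17.55
ee_pos: [0.5187, 0.0016, 0.2615]
tcp_rot: [-2.325, -2.107, -0.011]
wrist_force: [1.6, 9.5, -0.9]
width: -0.0
grip_force: 4.3
```

Call:
jog_arm(
  offset=[
    [-0.008, 0, 0],
    [-0.016, 0, 0],
  ],
  spin=[0, 0],
  fingers=[-1, -1],
)

```text
clock: 17.8
ee_pos: [0.5186, -0.0002, 0.2615]
tcp_rot: [-2.325, -2.107, -0.011]
wrist_force: [0.0, 9.9, -2.0]
width: 0.0001
grip_force: 4.5
```

```bash
python3 -c "from h import *;st()"
```

```text
t 17.8 tip mould mm [54.7 -0.2 88.5] F mould [ 9.8  1.  -2. ] yaw err 0.005
```

Call:
jog_arm(
  offset=[
    [-0.008, 0, 0],
    [-0.016, 0, 0],
  ],
  spin=[0, 0],
  fingers=[-1, -1],
)

```text
clock: 18.05
ee_pos: [0.5184, -0.0018, 0.2615]
tcp_rot: [-2.324, -2.107, -0.012]
wrist_force: [-0.1, 10.4, -2.1]
width: -0.0
grip_force: 4.7
```

Call:
jog_arm(
  offset=[
    [-0.008, 0, 0],
    [-0.016, 0, 0],
  ],
  spin=[0, 0],
  fingers=[-1, -1],
)

```text
clock: 18.3
ee_pos: [0.5182, -0.0033, 0.2616]
tcp_rot: [-2.324, -2.107, -0.013]
wrist_force: [0.3, 12.0, -1.4]
width: 0.0002
grip_force: 5.5
```

```bash
python3 -c "from h import *;st()"
```

```text
t 18.3 tip mould mm [51.6 -0.2 88.6] F mould [11.9  0.9 -1.4] yaw err 0.005
```

Call:
jog_arm(
  offset=[
    [-0.008, 0, 0],
    [-0.016, 0, 0],
  ],
  spin=[0, 0],
  fingers=[-1, -1],
)

```text
clock: 18.55
ee_pos: [0.5181, -0.0038, 0.2616]
tcp_rot: [-2.321, -2.108, -0.016]
wrist_force: [-0.5, 14.1, -3.1]
width: 0.0002
grip_force: 6.5
```

```bash
python3 - <<'E'
from h import *;st()
im=imaging.read_camera("scene")[195:265,240:345,::-1];cv2.imwrite("pics/c5.png",cv2.resize(im,None,fx=7,fy=7,interpolation=cv2.INTER_CUBIC))
E
```

```text
t 18.55 tip mould mm [51.1 -0.1 88.6] F mould [14.   1.9 -3.1] yaw err 0.006
```

View pics/c5.png

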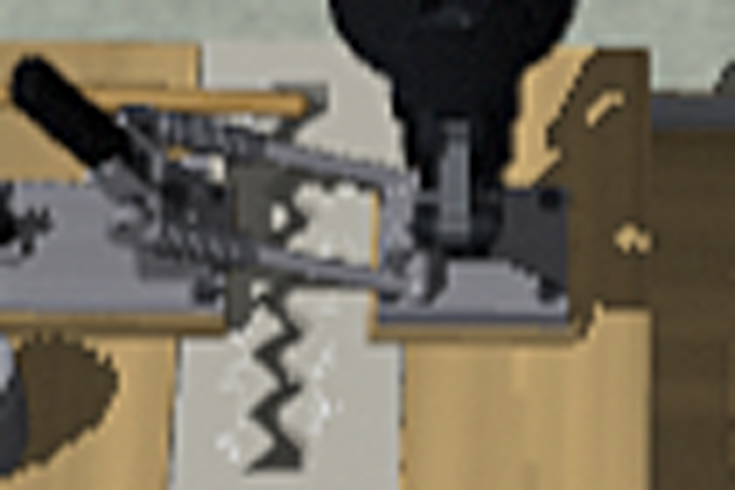

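The bar is seated against the upstand at (400,230): force rose from 12 to 14 N with only 0.5 mm of movement. The lever is back near q≈0.95, with its tip at (30,75). I'll withdraw and go over to the +x side of the lever.

Call:
jog_arm(
  offset=[
    [0.06, 0, 0],
    [0.12, 0, 0],
    [0.2, 0, 0],
    [0.2, 0, -0.3],
    [0.2, 0, -0.8],
    [0.2, 0, -0.9],
    [0.2, 0, -0.9],
  ],
  spin=[0, 0, 0, 0, 0, 0, 0],
  fingers=[-1, -1, -1, -1, -1, -1, -1],
)

```text
clock: 19.48
ee_pos: [0.52, 0.0133, 0.3699]
tcp_rot: [2.332, 2.103, 0.001]
wrist_force: [0.9, 0.0, -0.0]
width: -0.0003
grip_force: 0.0
```

Call:
jog_arm(
  offset=[
    [-0.4, 0, 0],
    [-0.8, 0, 0],
    [-0.85, 0, 0],
    [-0.85, 0, 0],
  ],
  spin=[0, 0, 0, 0],
  fingers=[-1, -1, -1, -1],
)

```text
clock: 19.98
ee_pos: [0.5092, -0.0881, 0.3678]
tcp_rot: [-2.331, -2.102, 0.003]
wrist_force: [-0.1, 1.2, -0.1]
width: 0.0003
grip_force: 0.0
```

```bash
python3 - <<'E'
from h import *;st()
im=imaging.read_camera("scene")[195:265,240:345,::-1];cv2.imwrite("pics/c6.png",cv2.resize(im,None,fx=7,fy=7,interpolation=cv2.INTER_CUBIC))
E
```

```text
t 19.98 tip mould mm [-33.7  -0.  194.8] F mould [ 1.2  0.2 -0.1] yaw err -0.001
```

View pics/c6.png

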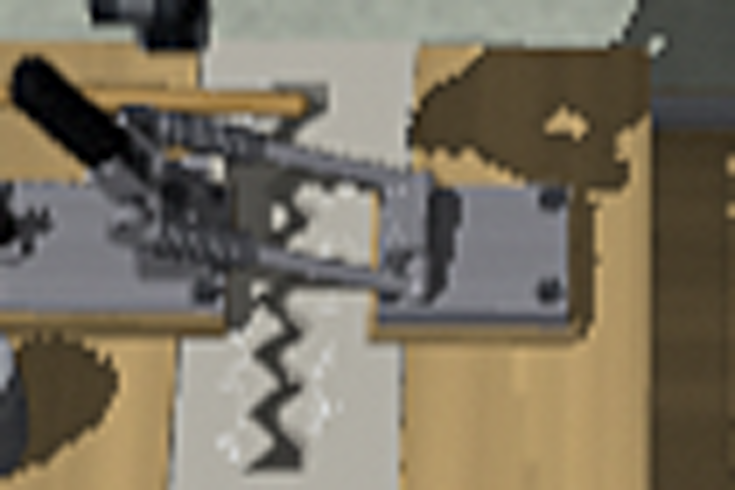

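The bar still sits under the lip at (415,235), and the lever tip is still at (30,75). Descending behind the lever.

Call:
jog_arm(
  offset=[
    [0, 0, 0.15],
    [0, 0, 0.27],
    [0, 0, 0.27],
    [-0.04, 0, 0.27],
    [-0.08, 0, 0.27],
    [-0.1, 0, 0.27],
    [-0.12, 0, 0.27],
    [-0.14, 0, 0.27],
  ],
  spin=[0, 0, 0, 0, 0, 0, 0, 0],
  fingers=[-1, -1, -1, -1, -1, -1, -1, -1],
)

```text
clock: 21.02
ee_pos: [0.508, -0.1048, 0.3371]
tcp_rot: [2.332, 2.105, 0.0]
wrist_force: [0.2, -0.2, -0.3]
width: 0.0004
grip_force: 0.0
```

```bash
python3 - <<'E'
from h import *;st()
# lever tip / root in plane mould y=0 from last scene crop
n=np.r_[RM[:,1],0];O=np.r_[OM,0]
for u,v in ((22,75),(95,165)):
    o,d=ray("scene",(u+.5)/7-.5+240,(v+.5)/7-.5+195);p=o+d*((O-o)@n)/(d@n)
    print(np.round(1e3*np.r_[RM.T@(p[:2]-OM),p[2]],1))
E
```

```text
t 21.02 tip mould mm [-50.4  -0.4 164.1] F mould [-0.2 -0.2 -0.3] yaw err 0.0
[-80.9  -0.  175.3]
[-62.8  -0.  128.1]
```

Call:
jog_arm(
  offset=[
    [-0.015, 0, 0],
    [-0.03, 0, 0],
    [-0.045, 0, 0],
    [-0.06, 0, 0],
    [-0.075, 0, 0],
    [-0.09, 0, 0],
  ],
  spin=[0, 0, 0, 0, 0, 0],
  fingers=[-1, -1, -1, -1, -1, -1],
)

```text
clock: 21.78
ee_pos: [0.5069, -0.1148, 0.3369]
tcp_rot: [-2.331, -2.105, -0.002]
wrist_force: [0.5, 2.1, -0.2]
width: 0.0001
grip_force: 0.8
```

```bash
python3 -c "from h import *;st()"
```

```text
t 21.77 tip mould mm [-60.4  -0.4 163.9] F mould [ 2.1 -0.3 -0.2] yaw err 0.001
```

Call:
jog_arm(
  offset=[
    [-0.02, 0, 0.01],
    [-0.04, 0, 0.02],
    [-0.06, 0, 0.03],
    [-0.08, 0, 0.04],
    [-0.1, 0, 0.05],
    [-0.117, 0, 0.06],
  ],
  spin=[0, 0, 0, 0, 0, 0],
  fingers=[-1, -1, -1, -1, -1, -1],
)

```text
clock: 22.52
ee_pos: [0.5055, -0.1292, 0.3298]
tcp_rot: [-2.332, -2.105, -0.001]
wrist_force: [-0.3, 4.4, 1.5]
width: -0.0003
grip_force: 1.9
```

```bash
python3 -c "from h import *;st()"
```

```text
t 22.52 tip mould mm [-74.9  -0.5 156.8] F mould [4.4 0.8 1.5] yaw err 0.001
```

Call:
jog_arm(
  offset=[
    [-0.015, 0, 0.018],
    [-0.03, 0, 0.036],
    [-0.045, 0, 0.054],
    [-0.06, 0, 0.072],
    [-0.075, 0, 0.09],
    [-0.085, 0, 0.105],
  ],
  spin=[0, 0, 0, 0, 0, 0],
  fingers=[-1, -1, -1, -1, -1, -1],
)

```text
clock: 23.28
ee_pos: [0.5044, -0.1403, 0.3172]
tcp_rot: [2.332, 2.103, -0.001]
wrist_force: [-0.7, -0.7, 4.8]
width: -0.0001
grip_force: 2.0
```

```bash
python3 -c "from h import *;st()"
```

```text
t 23.27 tip mould mm [-86.1  -0.5 144.2] F mould [-0.7  0.6  4.8] yaw err -0.0
```

Call:
jog_arm(
  offset=[
    [-0.008, 0, 0.02],
    [-0.016, 0, 0.04],
    [-0.024, 0, 0.06],
    [-0.03, 0, 0.08],
    [-0.035, 0, 0.1],
  ],
  spin=[0, 0, 0, 0, 0],
  fingers=[-1, -1, -1, -1, -1],
)

```text
clock: 23.9
ee_pos: [0.504, -0.1438, 0.3049]
tcp_rot: [2.332, 2.105, -0.0]
wrist_force: [0.5, -1.4, 3.6]
width: -0.0002
grip_force: 1.6
```

```bash
python3 -c "from h import *;st()"
```

```text
t 23.9 tip mould mm [-89.6  -0.5 131.9] F mould [-1.3 -0.6  3.6] yaw err 0.0
```

```bash
python3 - <<'E'
from h import *
im=imaging.read_camera("scene")[195:265,240:345,::-1];cv2.imwrite("pics/c7.png",cv2.resize(im,None,fx=7,fy=7,interpolation=cv2.INTER_CUBIC))
a=cv2.imread("pics/c6.png",0).astype(int);b=cv2.imread("pics/c7.png",0).astype(int)
d=abs(a-b)[::7,::7]
print(d[22:46,44:70].max(1), d[22:46,44:70].max(0))
E
```

```text
[108  81  53  42  44 128 134 117 104 101 101 111 127 123 129  61  50  65
  45  43  95  30  16  15] [101 119 129 123 120 134 102  99  98 104 103 108  88  78  56  29  40  59
  38  12  65  78  25  27  39  95]
```

View pics/c7.png

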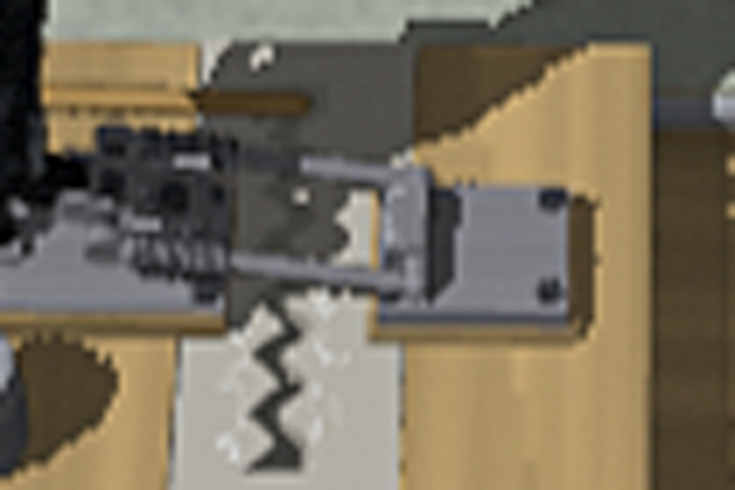

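The bar is still hooked at (415,235), with the legs straight into it; the differences were only arm shadow. Continuing the lever down.

Call:
jog_arm(
  offset=[
    [-0.008, 0, 0.018],
    [-0.016, 0, 0.036],
    [-0.024, 0, 0.054],
    [-0.03, 0, 0.072],
    [-0.035, 0, 0.08],
  ],
  spin=[0, 0, 0, 0, 0],
  fingers=[-1, -1, -1, -1, -1],
)

```text
clock: 24.58
ee_pos: [0.5036, -0.1474, 0.2952]
tcp_rot: [-2.331, -2.105, -0.001]
wrist_force: [1.0, 0.8, 1.1]
width: 0.0
grip_force: 0.8
```

Call:
jog_arm(
  offset=[
    [-0.004, 0, 0.01],
    [-0.008, 0, 0.02],
    [-0.012, 0, 0.03],
    [-0.015, 0, 0.04],
  ],
  spin=[0, 0, 0, 0],
  fingers=[-1, -1, -1, -1],
)

```text
clock: 25.08
ee_pos: [0.5031, -0.1496, 0.2905]
tcp_rot: [-2.332, -2.104, 0.001]
wrist_force: [-0.4, 0.2, 0.4]
width: -0.0001
grip_force: 0.6
```

```bash
python3 -c "from h import *;st()"
```

```text
t 25.07 tip mould mm [-95.4  -0.2 117.5] F mould [0.2 0.4 0.4] yaw err 0.0
```

Call:
jog_arm(
  offset=[
    [0, 0, 0.01],
    [0, 0, 0.02],
    [0, 0, 0.03],
    [0, 0, 0.04],
  ],
  spin=[0, 0, 0, 0],
  fingers=[-1, -1, -1, -1],
)

```text
clock: 25.58
ee_pos: [0.5032, -0.15, 0.2858]
tcp_rot: [2.333, 2.104, -0.001]
wrist_force: [-0.2, -0.2, -0.0]
width: 0.0001
grip_force: 0.5
```

Call:
jog_arm(
  offset=[
    [0, 0, 0.01],
    [0, 0, 0.02],
  ],
  spin=[0, 0],
  fingers=[-1, -1],
)

```text
clock: 25.82
ee_pos: [0.5033, -0.1498, 0.2854]
tcp_rot: [2.332, 2.104, -0.002]
wrist_force: [-5.2, 1.4, 20.6]
width: -0.0001
grip_force: 10.1
```

```bash
python3 -c "from h import *;st()"
```

```text
t 25.82 tip mould mm [-95.6  -0.4 112.4] F mould [ 0.8  5.3 20.6] yaw err 0.0
```

Hit the stop: 20 N at grip top z≈112, within the 104–114 expected. Lifting off and checking the grip numerically.

Call:
jog_arm(
  offset=[
    [0, 0, -0.1],
    [0, 0, -0.4],
    [0, 0, -0.8],
    [0, 0, -0.95],
    [0, 0, -0.95],
  ],
  spin=[0, 0, 0, 0, 0],
  fingers=[-1, -1, -1, -1, -1],
)

```text
clock: 26.45
ee_pos: [0.5037, -0.1495, 0.399]
tcp_rot: [2.33, 2.103, 0.004]
wrist_force: [-0.0, -0.5, -0.3]
width: -0.0002
grip_force: 0.0
```

Call:
jog_arm(
  offset=[
    [0.4, 0, -0.4],
    [0.8, 0, -0.5],
    [1, 0, -0.5],
    [1, 0, -0.5],
  ],
  spin=[0, 0, 0, 0],
  fingers=[-1, -1, -1, -1],
)

```text
clock: 26.95
ee_pos: [0.5154, -0.0281, 0.4565]
tcp_rot: [-2.325, -2.109, 0.001]
wrist_force: [-1.1, -1.2, -0.2]
width: 0.0001
grip_force: 0.0
```

```bash
python3 - <<'E'
from h import *;st()
im=imaging.read_camera("scene");cv2.imwrite("pics/s8.png",im[:,:,::-1])
g=im.max(2)
w=lambda x,y,z:np.r_[OM+RM@np.array([x,y])/1e3,z/1e3]
for q in(0,.1,.2):
    print(q,[np.round(proj("scene",w(-40-r*np.cos(q)+6*np.sin(q),y,106+r*np.sin(q)+6*np.cos(q))),1).tolist() for r,y in((28,9),(28,-9),(80,9),(80,-9))])
print("bar seat",proj("scene",w(40,20,95)),proj("scene",w(40,-20,95)))
print(g[212:250,228:275:1][::2,::2])
E
```

```text
t 26.95 tip mould mm [2.660e+01 1.000e-01 2.835e+02] F mould [-1.3  1.  -0.2] yaw err 0.005
0 [[251.8, 219.1], [251.2, 225.6], [228.8, 218.8], [228.0, 225.4]]
0.1 [[252.0, 218.3], [251.4, 224.9], [228.7, 216.8], [227.9, 223.3]]
0.2 [[252.4, 217.6], [251.8, 224.2], [229.1, 214.7], [228.3, 221.3]]
bar seat [300.16409253 219.93281942] [299.6179687  234.44846245]
[[140 144 149 147 141 152 153 155 156 159 163 161 164 162 166 174 179 177
  176 174 160 179 177 179]
 [149 139 153 144 140 154 154 154 155 158 160 155 161 136 119 118 142 141
  152 160 157 160 179 173]
 [102 142 143 144 141 154 151 155 155 157 160 155 163  97  87  92  76  67
   92  86  55  83 107 152]
 [150 146 146 151 150 161 161 162 161 164 155 150 155  88  69 129 123 136
  133 135 139  95 108  96]
 [156  44  23  22  24  21  61  59  60  59  73  55  98  91  84 102  93  94
   87  99  44  44  51  67]
 [168  11  21  15  19  18  18  16  17  15  14   8  40  68  37 131  70  70
   58  22  50  28  60  80]
 [142  19  19  20  18  18  22  20  17  16  32  28  45  65  36 116  57  45
   58  46  44  46  58  80]
 [157   5  10   8  15  14  13  
[... 481 characters left out ...]
43 129 126  45  40 135 128 127 126 128 129 131 131 133 134 141 140
   98  99  59  26  54  77]
 [145 141 125 119  86  89 123 119 127 124 124 128 127 125 123 124 123 124
  125 127  86  94  67  76]
 [146 159 162 159 140 150 138 138 138 123 125 117 119 124 120 122 131 128
  127 129 128 116  58  68]
 [153 151 147 146 146 155  83  99 102 104  81 102  96  94  94  93  93  92
   94  82  80  79 100 138]
 [151 149 147 147 150 150 161 137  65  69  68  66 145 179 182 183 180 171
  181 187 180 179 176 187]
 [148 147 146 147 149 150 152  56  72  73  69  70  65 143 189 177 172 164
  172 179 171 171 171 182]
 [148 146 148 150 150 148 158  41  73  71  71  71  70  72  80 181 169 165
  165 177 171 171 178 168]]
```

```bash
python3 - <<'E'
from h import *
g=cv2.imread("pics/s8.png").max(2).astype(float)
cs=np.arange(231,250);ed=[]
for c in cs:
    col=g[214:226,c];i=np.argmax(col<80);ed.append(214+i-1+(col[i-1]-80)/(col[i-1]-col[i]))
k=np.polyfit(cs,ed,1);print(np.round(ed,1),"slope",k[0],"q0 slope",.3/23,"q.1 slope",1.5/23.3)
w=lambda x,y,z:np.r_[OM+RM@np.array([x,y])/1e3,z/1e3]
b=g[212:242,300:312:1].astype(int);print(b[::3])
E
```

```text
[219.4 219.4 219.4 219.4 219.4 219.4 219.5 219.5 219.5 219.8 219.7 219.7
 219.7 219.7 219.7 219.8 219.8 219.9 219.6] slope 0.024241180414010223 q0 slope 0.013043478260869565 q.1 slope 0.06437768240343347
[[153 161 163 165 166 166 168 169 177 185 183 182]
 [154 161 166 165 165 166 169 168 176 179 182 183]
 [139 143 171 168 167 171 169 171 169 167 177 182]
 [122  57  88 118 133 149 142  93 147 142 147 149]
 [131  37  45  55  50  58 135 126 126 124 124 125]
 [103  41  56  54  56 100 134 128 127 126 127 127]
 [ 91  44  53  51  59 135 126 125 125 124 123 125]
 [ 94  39  53  47  56 133 127 125 126 125 126 125]
 [ 80  37  52 101 136 129 130 130 130 129 130 132]
 [113 111 110 108 107 108 107 108 107 107 109 118]]
```

The grip edge is level (q≈0 within noise), the bar is seated, and the robot is clear. Handing in.

```bash
python3 -c "
from rig import job
print(job.sign_off())"
```

```text
the job is handed in; nothing more can be done
None
```

I shut the mould, hooked the U-bolt's bar under the keeper lip and threw the lever down onto its stop. I handed the job in at about 27 s, with no reading above about 21 N and the arm clear; I judged the lever home by feel and its level grip edge, and didn't measure the spring stretch.

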